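# Put the gauge pin back in its own hole

### The job

One steel gauge pin has been left standing alone in the round wooden rest. Put it away in the stand, in the hole of the graded row that matches its diameter, pushed fully home and let go. The block of holes is not quite where it should be in its tray, so feel for the hole gently; do not press hard on the stand, knock any pin over, or shift the other two pins or the loose things nearby.

Things in the scene. Friction and masses are not known exactly. Their poses are not given: they have to be found in the camera images.
- stand: storage stand, fixed: green tray 84 x 208 mm, 18 mm high, holding a pale wooden block 54 x 178 mm, its top at z = 0.054. Five round blind holes in a row along the stand's y, 34 mm apart, for 12, 15, 18, 21, 24 mm pins in this order towards +y, all empty. The block is jammed in the tray, square to it but up to 4.5 mm off centre in x and in y, with all its holes. Origin: tray centre on the bench
- round_rest: round dark wooden rest fixed to the bench, 62 mm across, 40 mm high, with one pocket (31 mm wide, 25 mm deep) in which one pin stands with play: this is the pin to put away. Origin: centre of its underside
- long_rest: long brown wooden rest fixed to the bench, 56 x 120 x 40 mm, with two pockets 27 mm wide, 25 mm deep, 56 mm apart along its y axis; the two other pins stand here and stay here. Origin: centre of its underside
- pin_15: plain round steel gauge pin, 15 mm diameter, 110 mm long, about 191 g, thin brass band near its top; straight sides, so when gripped the finger opening shows its diameter to about 1.5 mm. Starts upright in a pocket of one of the rests, foot at z = 0.015. Origin: centre of its flat foot (edge bevelled 1.5 mm); z runs along the pin to its top
- pin_18: plain round steel gauge pin, 18 mm diameter, 110 mm long, about 275 g, thin brass band near its top; straight sides, so when gripped the finger opening shows its diameter to about 1.5 mm. Starts upright in a pocket of one of the rests, foot at z = 0.015. Origin: centre of its flat foot (edge bevelled 1.5 mm); z runs along the pin to its top
- pin_21: plain round steel gauge pin, 21 mm diameter, 110 mm long, about 375 g, thin brass band near its top; straight sides, so when gripped the finger opening shows its diameter to about 1.5 mm. Starts upright in a pocket of one of the rests, foot at z = 0.015. Origin: centre of its flat foot (edge bevelled 1.5 mm); z runs along the pin to its top
- hole_12 (a point): NOMINAL mouth centre of the 12 mm hole (13 mm bore, 40 mm deep to a floor at z = 0.014, mouth bevelled 1.5 mm), at the block's top face (z = 0.054), for a block centred in its tray. The real hole lies up to 4.5 mm from here along each of the stand's x and y; these poses do not show by how much: find it by feel or by eye. The block does not give when pushed gently
- hole_15 (a point): NOMINAL mouth centre of the 15 mm hole (16 mm bore, 40 mm deep to a floor at z = 0.014, mouth bevelled 1.5 mm), at the block's top face (z = 0.054), for a block centred in its tray. The real hole lies up to 4.5 mm from here along each of the stand's x and y; these poses do not show by how much: find it by feel or by eye. The block does not give when pushed gently
- hole_18 (a point): NOMINAL mouth centre of the 18 mm hole (19 mm bore, 40 mm deep to a floor at z = 0.014, mouth bevelled 1.5 mm), at the block's top face (z = 0.054), for a block centred in its tray. The real hole lies up to 4.5 mm from here along each of the stand's x and y; these poses do not show by how much: find it by feel or by eye. The block does not give when pushed gently
- hole_21 (a point): NOMINAL mouth centre of the 21 mm hole (22 mm bore, 40 mm deep to a floor at z = 0.014, mouth bevelled 1.5 mm), at the block's top face (z = 0.054), for a block centred in its tray. The real hole lies up to 4.5 mm from here along each of the stand's x and y; these poses do not show by how much: find it by feel or by eye. The block does not give when pushed gently
- hole_24 (a point): NOMINAL mouth centre of the 24 mm hole (25 mm bore, 40 mm deep to a floor at z = 0.014, mouth bevelled 1.5 mm), at the block's top face (z = 0.054), for a block centred in its tray. The real hole lies up to 4.5 mm from here along each of the stand's x and y; these poses do not show by how much: find it by feel or by eye. The block does not give when pushed gently
- tin: open pale metal tin, 67 mm across, 61 mm high, loose bystander. Origin: centre of its underside
- comb: pale horn comb lying flat, 53 x 95 x 4 mm, loose bystander. Origin: centre of its underside
- block: brown sanding block, 52 x 86 x 26 mm, loose bystander. Origin: centre of its underside
Mind the look-alikes: they are no part of the job. Leave any green or orange look-alike of the pin_21 alone.

How it is judged:
By the outcome, as a careful person would: the job done as asked, in the order asked, and still so for the second after the job is handed in, with the robot touching nothing.
It also fails if it takes over 54 s, if anything falls off the work surface, if the arm or the gripper's body presses on something with over 40 N, if the wrist force passes 120 N, or if a joint passes its speed limit or range.

### The arm

A 6-joint arm with a two-finger parallel gripper is mounted at the origin on a cart in front of the work surface, level with it; the furniture and walls round the work are solid. World frame = base frame: x ahead of the robot, y to its left, z up, the work surface at z = 0. Lengths are in m, angles in rad, forces in N, time in s.
With the tool pointing down it reaches from about 0.25 to 0.775 m from the base axis. Payload 4 kg.
Tool frame: the origin (TCP) lies at the very end of the fingers, on their centre line; the grasp point (between the pads) lies env.grasp_offset behind it (env.grasp_offset is the distance from the TCP to the grasp point, in m); z points along the fingers, y is the line along which they close (so a half turn about z gives the same grasp; the last joint's range is limited). The gripper opens to 94 mm and grips with 3 to 60 N. Pads are 16 mm wide; open, the fingers measure 119 mm over their backs; the gripper's body (75 mm by 177 mm) begins 78 mm behind the grasp point.
Start: joints at [-1.406, 0.087, 1.371, -0, 1.684, -0.103], TCP at [0.146, -0.53, 0.206] pointing down, gripper open.
Joint ranges: [-3.1, 3.1], [-0.76, 2.03], [0.27, 2.55], [-1.08, 4.22], [0.17, 2.65], [-2.57, 2.57]. Speed limits (rad/s): [2.79, 2.79, 3.14, 3.14, 3.14, 3.14].

### API

Orientations are given as [roll, pitch, yaw] about the fixed x, y, z axes, in that order (R = Rz(yaw) Ry(pitch) Rx(roll)).
In Python, from cell import env gives the robot as it stands.
- The arm moves only by the tool servo_tool, never from a script. Its argument "moves" is a list that holds one entry, the list of rows, each a list of 5 numbers: the opening, from -1 (shut) to 1 (fully open), then the shift along the tool's x, y, z in m, then the turn about the tool's z in rad. A call has 1 to 8 rows; each row is the pose to reach, as a shift and turn from the pose commanded when the call began, along the tool's axes at that moment; what a row does not reach only later rows make up. A row lasts 1/12 s, in which the tool goes at most 41.7 mm and 7.16 degrees, less where a joint would pass 70% of its speed; a pose out of reach is approached as far as the arm can. A call with a gripper value outside its range is refused whole. The fingers move at their own pace and stop on an object; "newtons" is the grip in N (left out, the last holds). Time passes only in rows, so rows that repeat a pose let the fingers close. It gives the time, the measured TCP pose, the force, the opening and the grip force at its end, in the units of the state.
- env.get_obs(): the state, without advancing time (a new reading comes with each control period).
- env.camera(name): name is "scene" or "top" or "wrist"; returns a dict with "image" (420x560x3 uint8, red, green, blue), "K" (3x3 intrinsics, pixels), "dist_coeffs" ([k1, k2, p1, p2, k3] as OpenCV has them; the pictures are not rectified), "world_from_camera" (4x4, takes a point from camera to world coordinates). Camera axes: x right, y down, z forward; pixel columns grow to the right and rows downward; lengths in m; the calibration is good to about 2 mm. A picture is of the moment at which its call begins. There is no depth.
- env.close_job(): hands the job in; it is judged then, once.
The state is a dict: "clock": time; "joint_positions": joint angles; "dq": joint speeds; "joint_torque": joint torques, N m; "ee_pos": TCP position; "eef_rot": TCP orientation; "contact_force": force on the tool from outside, world axes, zero at the start; "torque": the same for the moment, N m; "finger_gap": opening from 0.0 (shut) to 1.0 (fully open); "grasp_force": force on a finger pad.
Only numpy, scipy, OpenCV 4.12 (cv2) and the standard library are available. Lean on these libraries where they do the work, as an engineer would, in place of code of your own. Each camera call takes 0.05 s, during which the arm holds its last target. There are 200 camera calls.

## Working session

There is one attempt and no reset: what is moved stays moved. The work goes in short steps, Python scripts to look and compute and a tool call to move; the robot and the scene stay as the last step left them, time stands still between calls to the robot, and variables do not carry over. Pictures are saved under pics/ and viewed, at most 10 in all, crops included, and the job is handed in when it is done.

Besides the shell and the picture viewer there is one more tool, called after "Request:" as name(argument=value, ...) on one line, values as JSON. servo_tool: Moves the arm, as the interface text tells. Its arguments: {"type":"object","properties":{"moves":{"type":"array"},"newtons":{"type":"number"}},"required":["moves"]}

```bash
mkdir -p pics; ls
cat > h.py <<'E'
from cell import env
import cv2, numpy as np
def cam(n,save=None):
    c=env.camera(n)
    if save: cv2.imwrite('pics/'+save,cv2.cvtColor(c['image'],cv2.COLOR_RGB2BGR))
    return c
def ray(c,px):
    u=cv2.undistortPoints(np.array(px,float).reshape(-1,1,2),c['K'],np.array(c['dist_coeffs']))[:,0]
    T=np.array(c['world_from_camera']); d=np.c_[u,np.ones(len(u))]@T[:3,:3].T
    return T[:3,3],d
def toz(c,px,z):
    o,d=ray(c,px); return o+d*((z-o[2])/d[:,2])[:,None]
def proj(c,P):
    T=np.linalg.inv(np.array(c['world_from_camera'])); 
    return cv2.projectPoints(np.array(P,float).reshape(-1,3),cv2.Rodrigues(T[:3,:3])[0],T[:3,3],c['K'],np.array(c['dist_coeffs']))[0][:,0]
E
python3 - <<'E'
from h import *
for n in ('top','scene'):
    c=cam(n,n+'0.png'); print(n,np.round(c['world_from_camera'],3).tolist(),np.round(c['K'],1).tolist())
o=env.get_obs(); print(o, env.grasp_offset)
E
```

```text
pics
top [[0.004, -0.976, 0.22, 0.293], [-1.0, -0.004, 0.002, -0.001], [-0.001, -0.22, -0.976, 1.232], [0.0, 0.0, 0.0, 1.0]] [[429.7, 0.0, 281.5], [0.0, 429.7, 210.1], [0.0, 0.0, 1.0]]
scene [[-0.765, -0.479, 0.431, 0.164], [-0.644, 0.554, -0.528, 0.504], [0.015, -0.681, -0.732, 0.733], [0.0, 0.0, 0.0, 1.0]] [[406.3, 0.0, 275.1], [0.0, 406.3, 205.6], [0.0, 0.0, 1.0]]
{'clock': 0.1, 'joint_positions': array([-1.40613290e+00,  8.78843797e-02,  1.37206954e+00, -1.31503839e-05,
        1.68360651e+00, -1.03082008e-01]), 'dq': array([-0.00089459, -0.00206522, -0.00302254, -0.00032049, -0.00037045,
       -0.00056832]), 'joint_torque': array([ 5.23194947e-03, -3.41247225e+01, -3.03300583e+01,  7.20368628e-02,
        3.03960952e-02, -1.08697152e-04]), 'ee_pos': array([ 0.14542729, -0.52992063,  0.20443646]), 'eef_rot': array([-3.13963397e+00, -1.89483241e-04,  2.67743780e-01]), 'contact_force': array([-1.27427167, -0.19619522,  0.06034009]), 'torque': array([ 0.0509347 ,  0.01847366, -0.00133932]), 'grasp_force': 0.0, 'finger_gap': 0.9971128807301843} 0.0188
```

View pics/top0.png

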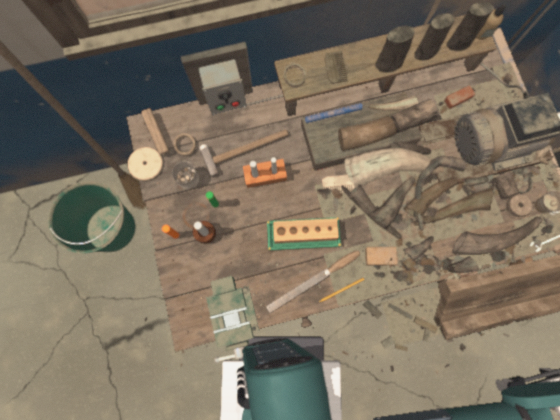

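View pics/scene0.png

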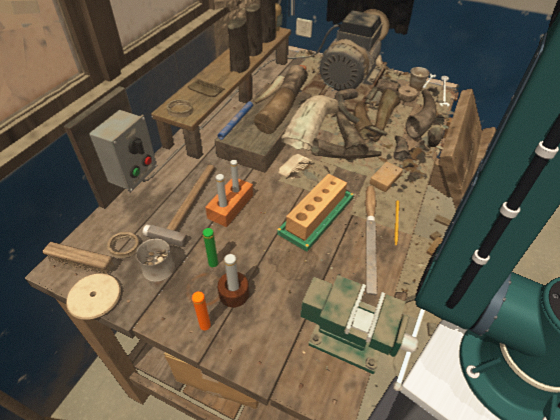

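The top view shows the stand at about (304,233), the round rest and its pin at (203,231), the long rest at (265,172), and green and orange look-alikes at (211,198) and (170,230). I'll zoom in on the stand and rest in both views.

Run:
```python
from h import *
a=cv2.imread('pics/top0.png');b=cv2.imread('pics/scene0.png')
R=lambda im,x,y,w,h:cv2.resize(im[y:y+h,x:x+w],(w*5,h*5),interpolation=cv2.INTER_CUBIC)
A=R(a,185,205,160,58); B=cv2.resize(b[170:310,210:360],(600,560)[::1] if 0 else (321,300)); B2=R(b,270,170,90,60)
c=np.zeros((590,800,3),np.uint8); c[:290]=A; c[290:590,:450]=B2; B=cv2.resize(b[245:315,185:265],(342,300));c[290:590,455:797]=B
cv2.imwrite('pics/crop0.png',c)
```

```text
(no output)
```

View pics/crop0.png

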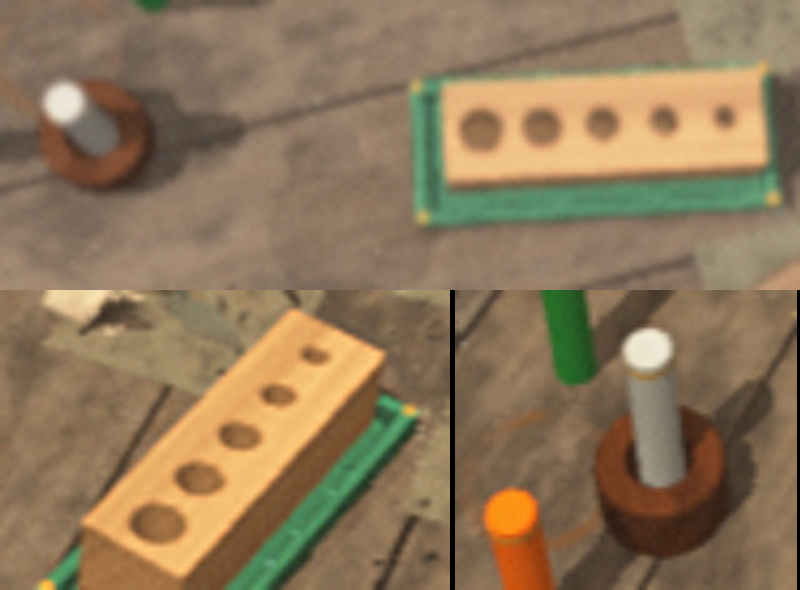

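Run:
```python
from h import *
t=env.camera('top');s=env.camera('scene')
def comps(c,mask,roi,amin,inv=False):
    x,y,w,h=roi; m=np.zeros_like(mask); m[y:y+h,x:x+w]=mask[y:y+h,x:x+w]
    n,l,st,ce=cv2.connectedComponentsWithStats(m.astype(np.uint8))
    return [(ce[i].round(2),st[i,4],st[i,2:4].tolist()) for i in range(1,n) if st[i,4]>=amin]
H=lambda c:cv2.cvtColor(c['image'],cv2.COLOR_RGB2HSV)
ht,hs=H(t).astype(int),H(s).astype(int)
print('pin top t',comps(t,(ht[...,2]>170)&(ht[...,1]<50),(185,210,30,40),4))
print('pin top s',comps(s,(hs[...,2]>190)&(hs[...,1]<50),(220,245,25,30),4))
print('long t',comps(t,(ht[...,2]>170)&(ht[...,1]<50),(240,150,50,35),4))
print('long s',comps(s,(hs[...,2]>190)&(hs[...,1]<50),(205,150,50,50),4))
print('rest t',comps(t,(ht[...,0]<12)&(ht[...,1]>110)&(ht[...,2]<150),(185,210,35,40),20))
print('rest s',comps(s,(hs[...,0]<12)&(hs[...,1]>110)&(hs[...,2]<150),(210,260,45,50),20))
it,is_=np.array([[481,130],[542,127],[603,123],[664,120],[725,117]])/5+[185,205],np.array([[158,523],[200,479],[240,436],[280,395],[316,355]])/5+[270,112]
def ref(h,px,r):
    out=[]
    for u,v in px:
        yy,xx=np.mgrid[int(v)-r:int(v)+r+2,int(u)-r:int(u)+r+2]; g=h[...,2][yy,xx].astype(float)
        w=np.clip(np.percentile(g,85)-25-g,0,None); w*=((xx-u)**2+(yy-v)**2<(r+.5)**2); out.append([(w*xx).sum()/w.sum(),(w*yy).sum()/w.sum()])
    return np.array(out)
a=ref(ht,it,5);b=ref(hs,is_,5)
print(a.round(1).tolist(),(it).tolist());print(b.round(1).tolist(),is_.tolist())
print('holes top',toz(t,it,.054).round(4).tolist(), toz(t,a,.054).round(4).tolist());print('holes scene',toz(s,is_,.054).round(4).tolist(),toz(s,b,.054).round(4).tolist())
print('pintop',toz(t,[[197.8,225.4]],.125).round(4),toz(s,[[230.1,259]],.125).round(4))
g=np.array([[416,86],[764,69],[422,217],[774,199]])/5+[185,205]; print('tray corners',toz(t,g,.018).round(4).tolist(),toz(t,g,.018).mean(0))
```

```text
pin top t [(array([197.37, 224.82]), np.int32(49), [8, 9])]
pin top s [(array([229.58, 258.28]), np.int32(74), [10, 9])]
long t [(array([273.  , 159.38]), np.int32(24), [5, 6]), (array([252.58, 163.45]), np.int32(31), [6, 6])]
long s [(array([233.38, 161.57]), np.int32(21), [6, 4]), (array([219.29, 176.53]), np.int32(34), [8, 6])]
rest t [(array([204.72, 233.05]), np.int32(239), [23, 22])]
rest s [(array([232.74, 291.22]), np.int32(592), [32, 35])]
[[280.8, 230.2], [293.0, 229.6], [305.1, 228.9], [317.4, 228.4], [329.4, 227.8]] [[281.2, 231.0], [293.4, 230.4], [305.6, 229.6], [317.8, 229.0], [330.0, 228.4]]
[[300.9, 216.2], [308.9, 207.2], [317.0, 198.7], [324.8, 190.5], [332.1, 182.6]] [[301.6, 216.6], [310.0, 207.8], [318.0, 199.2], [326.0, 191.0], [333.2, 183.0]]
holes top [[0.4983, 0.0018, 0.054], [0.5002, -0.0321, 0.054], [0.5026, -0.0661, 0.054], [0.5044, -0.1, 0.054], [0.5063, -0.1339, 0.054]] [[0.5005, 0.003, 0.054], [0.5024, -0.0309, 0.054], [0.5046, -0.0647, 0.054], [0.5063, -0.099, 0.054], [0.5081, -0.1324, 0.054]]
holes scene [[0.4976, 0.0013, 0.054], [0.4995, -0.0324, 0.054], [0.5017, -0.0664, 0.054], [0.5032, -0.1007, 0.054], [0.5058, -0.1346, 0.054]] [[0.4996, 0.0014, 0.054], [0.5025, -0.0322, 0.054], [0.5044, -0.0661, 0.054], [0.5063, -0.1001, 0.054], [0.5086, -0.1339, 0.054]]
pintop [[0.5    0.2199 0.125 ]] [[0.4986 0.2206 0.125 ]]
tray corners [[0.5302, 0.0394, 0.018], [0.541, -0.161, 0.018], [0.4544, 0.0351, 0.018], [0.4656, -0.1648, 0.018]] [ 0.49779844 -0.06282314  0.018     ]
```

Request:
servo_tool(moves=[[[0.1,0,0,-0.04,0],[0.1,0,0,-0.08,0],[0.1,0.54,-0.63,-0.08,0.21],[0.1,0.54,-0.63,-0.08,0.21],[0.1,0.54,-0.63,-0.08,0.21],[0.1,0.54,-0.63,-0.08,0.21],[0.1,0.54,-0.63,-0.08,0.21],[0.1,0.54,-0.63,-0.08,0.21]]], newtons=25)

```text
clock: 0.87
ee_pos: [0.2525, -0.3024, 0.2853]
eef_rot: [3.142, -0.0, 0.057]
contact_force: [1.8, -0.6, 0.2]
finger_gap: 0.551
grasp_force: 0.0
```

Run:
```python
from h import *
t=env.camera('top');s=env.camera('scene')
P=[toz(t,[[197.37,224.82]],.125)[0],toz(s,[[229.6,258.3]],.125)[0]];print(P)
H=lambda c:cv2.cvtColor(c['image'],cv2.COLOR_RGB2HSV).astype(int)
print('orange,green',toz(t,[[167,226],[211,194]],.11).round(3).tolist())
o=env.get_obs();print(o['ee_pos'],o['eef_rot'],o['clock'])
```

```text
[array([0.50152296, 0.22108592, 0.125     ]), array([0.50039578, 0.22003313, 0.125     ])]
orange,green [[0.501, 0.304, 0.11], [0.589, 0.191, 0.11]]
[ 0.25415979 -0.30014435  0.28656049] [ 3.14066885e+00 -2.52160708e-03  6.55235064e-02] 0.9667
```

Request:
servo_tool(moves=[[[0.1,0.277,-0.505,0.03,0],[0.1,0.277,-0.505,0.03,0],[0.1,0.277,-0.505,0.03,0],[0.1,0.277,-0.505,0.03,0],[0.1,0.277,-0.505,0.03,0],[0.1,0.277,-0.505,0.03,0],[0.1,0.277,-0.505,0.03,0],[0.1,0.277,-0.505,0.03,0]]])

```text
clock: 1.63
ee_pos: [0.3959, -0.0025, 0.268]
eef_rot: [3.141, -0.001, 0.057]
contact_force: [1.1, 0.4, -0.3]
finger_gap: 0.552
grasp_force: 0.0
```

Run:
```python
from h import *
w=cam('wrist','w0.png')
o=env.get_obs();print(o['ee_pos'],o['eef_rot'],o['clock']);print(np.round(w['world_from_camera'],3).tolist(),w['K'][0])
print(proj(w,[[.504,-.066,.054],[.501,.2205,.125]]))
```

```text
[0.39773392 0.00475597 0.26694774] [-3.13554984e+00 -1.18994062e-03  6.82592363e-02] 1.6833
[[0.056, -0.96, -0.273, 0.474], [-0.998, -0.054, -0.015, 0.003], [0.0, 0.273, -0.962, 0.448], [0.0, 0.0, 0.0, 1.0]] [307.21957802   0.         276.99183369]
[[334.67970271 101.21320546]
 [ 58.4055503   83.20213548]]
```

View pics/w0.png

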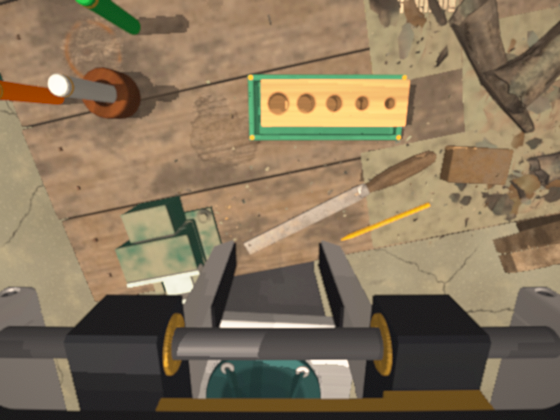

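The wrist picture shows the block's five holes from (278,104) to (390,103), the white pin top at (62,85), and the look-alikes to its left and above. I'll refine the hole and pin positions from this view.

```bash
cat >> h.py <<'E'
D=np.array([24,21,18,15,12])
def holes(w,guess=(0.5045,-0.0652),yaw=.057,z=.054):
    """dark hole centroids seen in wrist view, near predicted spots"""
    g=cv2.cvtColor(w['image'],cv2.COLOR_RGB2GRAY).astype(float); 
    e=np.array([-np.sin(yaw),np.cos(yaw)]); out=[]
    for k in range(5):
        p=np.r_[np.array(guess)+e*.034*(2-k),z]; u,v=proj(w,[p])[0]
        q=proj(w,[p+[0,.001*D[k]/2,0]])[0]; r=np.hypot(*(q-[u,v]))*1.45
        yy,xx=np.mgrid[int(v-r):int(v+r+2),int(u-r):int(u+r+2)]
        if yy.min()<0 or yy.max()>=420: out.append([np.nan]*5);continue
        pa=g[yy,xx]; hi,lo=np.percentile(pa,90),np.percentile(pa,8); m=((pa<(hi+lo)/2)&((xx-u)**2+(yy-v)**2<r*r)).astype(np.uint8)
        n,l,st,ce=cv2.connectedComponentsWithStats(m); i=1+np.argmax(st[1:,4]); c=ce[i]+[xx.min(),yy.min()]
        P=toz(w,[c],z)[0]; out.append([*c,*P[:2],2e3*np.sqrt(st[i,4]/np.pi)*np.linalg.norm(toz(w,[c+[1,0]],z)[0]-P)])
    return np.array(out)
E
python3 - <<'E'
from h import *
w=env.camera('wrist')
h=holes(w);print(h.round(4).tolist()); print(np.nanmean(h[:,2:4],0), np.polyfit([2,1,0,-1,-2],h[:,2:4],1))
h=cv2.cvtColor(w['image'],cv2.COLOR_RGB2HSV).astype(int); m=((h[...,2]>190)&(h[...,1]<60)).astype(np.uint8); m[:60]=0;m[130:]=0;m[:,140:]=0
n,l,st,ce=cv2.connectedComponentsWithStats(m); i=1+np.argmax(st[1:,4]); print(ce[i],st[i],toz(w,[ce[i]],.125)); o=env.get_obs();print(o['ee_pos'],o['eef_rot'],o['clock'])
E
```

```text
[[285.4986, 104.3718, 0.4987, 0.0033, 25.7902], [313.9435, 104.8728, 0.5005, -0.0312, 23.024], [341.9756, 105.1902, 0.5025, -0.0651, 19.607], [369.7762, 105.4685, 0.5046, -0.0988, 16.398], [397.6129, 105.8495, 0.5065, -0.1327, 13.2542]]
[ 0.50257941 -0.06489802] [[-0.00196367  0.03396935]
 [ 0.50257941 -0.06489802]]
[67.25       84.17241379] [ 57  73  21  23 348] [[0.4999522  0.22143703 0.125     ]]
[0.39638368 0.00086754 0.2670305 ] [-3.13946939e+00  1.32296924e-03  6.79214399e-02] 1.7333
```

Request:
servo_tool(moves=[[[0.1,0.116,-0.214,0.05,0],[0.1,0.116,-0.214,0.05,0],[0.1,0.116,-0.214,0.05,0],[0.1,0.116,-0.214,0.05,0],[0.1,0.116,-0.214,0.05,0],[0.1,0.116,-0.214,0.05,0],[0.1,0.116,-0.214,0.05,0],[0.1,0.116,-0.214,0.05,0]]])

```text
clock: 2.4
ee_pos: [0.499, 0.2162, 0.2157]
eef_rot: [3.139, 0.004, 0.059]
contact_force: [-0.6, -0.6, 1.0]
finger_gap: 0.549
grasp_force: 0.0
```

Run:
```python
from h import *
w=cam('wrist','w1.png')
for _ in range(1):
    o=env.get_obs();print(o['ee_pos'],o['eef_rot'],o['clock'])
h=cv2.cvtColor(w['image'],cv2.COLOR_RGB2HSV).astype(int); m=((h[...,2]>190)&(h[...,1]<60)).astype(np.uint8)
u,v=proj(w,[[.5003,.2212,.125]])[0].astype(int);print(u,v)
k=np.zeros_like(m);k[max(0,v-60):v+60,u-60:u+60]=1;m*=k
n,l,st,ce=cv2.connectedComponentsWithStats(m); i=1+np.argmax(st[1:,4]); print(ce[i],st[i],toz(w,[ce[i]],.125))
```

```text
[0.49901773 0.21531785 0.2170609 ] [3.13977896e+00 2.18605574e-03 5.72087957e-02] 2.45
272 210
[271.72727273 210.56818182] [261 200  22  22 396] [[0.4997394  0.22151663 0.125     ]]
```

View pics/w1.png

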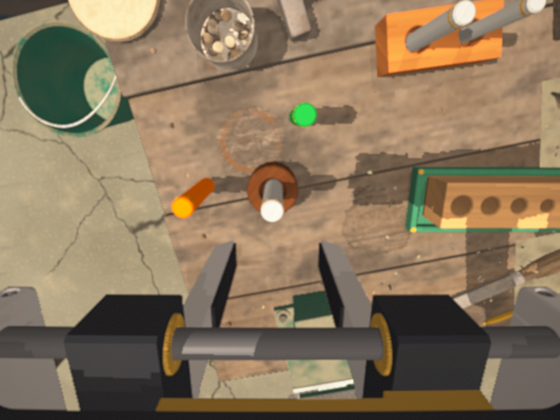

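The pin top is at (272,210) in the wrist view, at world (0.500, 0.2215), between the open fingers. Orange and green stand well clear of the fingers, so I'll go down and grip.

Request:
servo_tool(moves=[[[0.1,0.001,-0.0055,0.035,0],[0.1,0.001,-0.0055,0.07,0],[0.1,0.001,-0.0055,0.105,0],[0.1,0.001,-0.0055,0.135,0],[0.1,0.001,-0.0055,0.145,0],[0.1,0.001,-0.0055,0.145,0],[0.1,0.001,-0.0055,0.145,0],[0.1,0.001,-0.0055,0.145,0]]])

```text
clock: 3.12
ee_pos: [0.5014, 0.222, 0.0764]
eef_rot: [-3.14, -0.005, 0.057]
contact_force: [1.0, -0.2, 0.3]
finger_gap: 0.547
grasp_force: 0.0
```

Request:
servo_tool(moves=[[[-1,0,0,0,0],[-1,0,0,0,0],[-1,0,0,0,0],[-1,0,0,0,0],[-1,0,0,0,0],[-1,0,0,0,0],[-1,0,0,0,0],[-1,0,0,0,0]]], newtons=25)

```text
clock: 3.78
ee_pos: [0.4995, 0.2221, 0.0734]
eef_rot: [3.141, -0.0, 0.058]
contact_force: [0.6, -1.1, 3.4]
finger_gap: 0.22
grasp_force: 25.0
```

The opening is 0.22 × 94 = 20.7 mm, so this is the 21 mm pin. I'll lift it and carry it to the stand.

Request:
servo_tool(moves=[[[-1,0,0,-0.02,0],[-1,0,0,-0.045,0],[-1,0,0,-0.065,0],[-1,0,0,-0.065,0],[-1,-0.02,0.03,-0.065,0],[-1,-0.035,0.06,-0.065,0],[-1,-0.05,0.09,-0.065,0],[-1,-0.06,0.12,-0.065,0]]])

```text
clock: 4.45
ee_pos: [0.4434, 0.098, 0.1351]
eef_rot: [3.142, 0.005, 0.059]
contact_force: [0.9, 0.2, -3.9]
finger_gap: 0.222
grasp_force: 25.0
```

Request:
servo_tool(moves=[[[-1,-0.01,0.03,0,0],[-1,-0.015,0.06,0,0],[-1,-0.015,0.09,0,0],[-1,-0.015,0.115,0,0],[-1,-0.015,0.129,0,0],[-1,-0.015,0.129,0,0],[-1,-0.015,0.129,0,0],[-1,-0.015,0.129,0,0]]])

```text
clock: 5.12
ee_pos: [0.438, -0.0298, 0.1366]
eef_rot: [-3.14, 0.002, 0.058]
contact_force: [0.2, 0.0, -5.0]
finger_gap: 0.219
grasp_force: 25.0
```

Run:
```python
from h import *
p=[]
for i in range(4):
    w=cam('wrist','w2.png' if i==0 else None); h=holes(w,(.5026,-.0649)); print(h[:,2:].round(4).tolist(),np.polyfit([2,1,0,-1,-2],h[:,2:4],1).round(4).tolist())
    o=env.get_obs(); p.append(np.r_[o['ee_pos'],o['eef_rot'],o['contact_force']])
print(np.mean(p,0).round(4),np.std(p,0).round(4),o['clock'],o['finger_gap'])
```

```text
[[0.4983, 0.0029, 25.5845], [0.5002, -0.0312, 23.1387], [0.5023, -0.0651, 19.8307], [0.5042, -0.099, 16.4772], [0.5064, -0.1327, 13.7399]] [[-0.002, 0.0339], [0.5023, -0.065]]
[[0.4982, 0.0029, 25.6304], [0.5004, -0.0311, 23.2757], [0.5024, -0.0651, 19.8466], [0.5043, -0.0989, 16.3481], [0.5063, -0.1327, 13.573]] [[-0.002, 0.0339], [0.5023, -0.065]]
[[0.4982, 0.0029, 25.5847], [0.5003, -0.0311, 23.2195], [0.5024, -0.065, 19.7008], [0.5043, -0.0989, 16.3228], [0.5063, -0.1328, 13.6673]] [[-0.002, 0.0339], [0.5023, -0.065]]
[[0.4983, 0.0029, 25.6345], [0.5004, -0.0311, 23.1931], [0.5023, -0.0651, 19.7994], [0.5043, -0.099, 16.3492], [0.5063, -0.1327, 13.7217]] [[-0.002, 0.0339], [0.5023, -0.065]]
[ 4.3840e-01 -2.9700e-02  1.3740e-01 -3.1409e+00  1.1000e-03  5.9300e-02
  1.0060e-01  2.3650e-01 -4.3698e+00] [2.000e-04 0.000e+00 3.000e-04 3.000e-04 6.000e-04 2.000e-04 3.561e-01
 2.578e-01 5.158e-01] 5.3167 0.21606523854226012
```

View pics/w2.png

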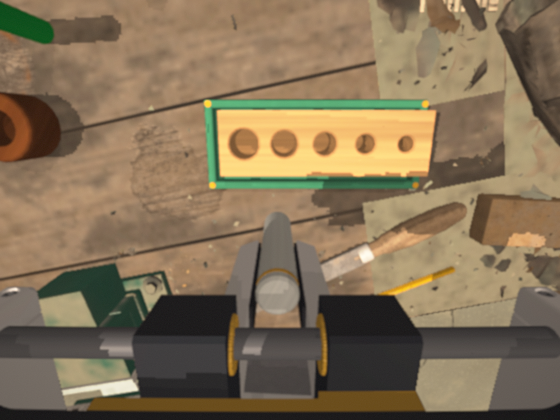

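The view shows the held pin upright between the fingers (top at about (278,295), foot edge near (278,212)) and the 21 mm hole at (284,142). A quick numeric check of the pin's seat in the hand comes next.

Run:
```python
from h import *
w=env.camera('wrist'); o=env.get_obs()['ee_pos']; print(o)
z=.1374+.0525
print('pin top',toz(w,[[278,294]],z), 'foot far rim px if vertical', proj(w,[[.4384+.0105,-.0297,z-.110],[.4384,-.0297,z]]))
im=w['image'][205:225,250:310]; g=cv2.cvtColor(im,cv2.COLOR_RGB2HSV)
for r in (3,6,7,8,9,10,12,16): print(205+r, g[r,14:44:3,1])
```

```text
[ 0.43876263 -0.02987306  0.13796772]
pin top [[ 0.44018182 -0.02964549  0.1899    ]] foot far rim px if vertical [[278.44275766 211.21598628]
 [277.8893539  297.34494614]]
208 [91 91 90 89 89 91 93 91 89 89]
211 [90 90 92 84 79 79 84 90 91 92]
212 [89 93 86 67 55 55 74 92 92 92]
213 [88 93 70 45 42 41 55 87 93 92]
214 [90 87 55 41 38 39 41 75 92 94]
215 [92 73 43 39 40 40 35 55 93 94]
217 [93 50 37 41 41 42 39 40 76 93]
221 [74 39 43 38 42 38 35 42 39 90]
```

Request:
servo_tool(moves=[[[-1,0.025,0.002,0,0],[-1,0.05,0.004,0,0],[-1,0.062,0.005,0,0],[-1,0.062,0.005,0,0],[-1,0.062,0.005,0.01,0],[-1,0.062,0.005,0.018,0],[-1,0.062,0.005,0.018,0],[-1,0.062,0.005,0.018,0]]])

```text
clock: 6.03
ee_pos: [0.4993, -0.0318, 0.1187]
eef_rot: [-3.141, 0.003, 0.058]
contact_force: [-0.0, -0.0, -3.0]
finger_gap: 0.216
grasp_force: 25.0
```

Run:
```python
from h import *
p=[]
for i in range(4):
    w=env.camera('wrist'); o=env.get_obs(); p.append(np.r_[o['ee_pos'],o['eef_rot'],o['contact_force']])
print(np.mean(p,0).round(4))
```

```text
[ 0.5006 -0.0321  0.1202  1.5707 -0.      0.0577  0.2328  0.0788 -4.3478]
```

Request:
servo_tool(moves=[[[-1,0,-0.001,0.003,0],[-1,0,-0.001,0.006,0],[-1,0,-0.001,0.008,0],[-1,0,-0.001,0.01,0],[-1,0,-0.001,0.012,0],[-1,0,-0.001,0.012,0]]])

```text
clock: 6.73
ee_pos: [0.5004, -0.0316, 0.1075]
eef_rot: [3.141, 0.001, 0.058]
contact_force: [-1.4, -1.3, -4.6]
finger_gap: 0.219
grasp_force: 25.0
```

Request:
servo_tool(moves=[[[-1,0,0,0.003,0],[-1,0,0,0.005,0],[-1,0,0,0.007,0],[-1,0,0,0.007,0]]])

```text
clock: 7.07
ee_pos: [0.5004, -0.0316, 0.1004]
eef_rot: [3.141, 0.001, 0.058]
contact_force: [-1.7, -3.0, -4.6]
finger_gap: 0.224
grasp_force: 25.0
```

The pin is in the hole. I'll ease off the light sideways load and carry on down.

Request:
servo_tool(moves=[[[-1,-0.0004,0.0006,0.003,0],[-1,-0.0004,0.0006,0.006,0],[-1,-0.0004,0.0006,0.009,0],[-1,-0.0004,0.0006,0.012,0],[-1,-0.0004,0.0006,0.014,0],[-1,-0.0004,0.0006,0.014,0]]])

```text
clock: 7.57
ee_pos: [0.5003, -0.0317, 0.0863]
eef_rot: [-3.141, 0.001, 0.058]
contact_force: [-1.6, -2.1, -6.3]
finger_gap: 0.218
grasp_force: 25.0
```

Request:
servo_tool(moves=[[[-1,-0.0003,0.0003,0.003,0],[-1,-0.0003,0.0003,0.006,0],[-1,-0.0003,0.0003,0.009,0],[-1,-0.0003,0.0003,0.011,0],[-1,-0.0003,0.0003,0.012,0],[-1,-0.0003,0.0003,0.012,0]]])

```text
clock: 8.07
ee_pos: [0.5003, -0.0318, 0.0746]
eef_rot: [-3.141, 0.0, 0.058]
contact_force: [-0.9, -1.5, -5.8]
finger_gap: 0.215
grasp_force: 25.0
```

Request:
servo_tool(moves=[[[-1,0,0,0.001,0],[-1,0,0,0.002,0],[-1,0,0,0.002,0]]])

```text
clock: 8.32
ee_pos: [0.5004, -0.032, 0.0731]
eef_rot: [-3.142, -0.0, 0.058]
contact_force: [-2.1, -0.3, -3.2]
finger_gap: 0.219
grasp_force: 25.0
```

Request:
servo_tool(moves=[[[-1,0,0,0.0007,0],[-1,0,0,0.0014,0],[-1,0,0,0.0014,0]]])

```text
clock: 8.57
ee_pos: [0.5005, -0.0321, 0.0725]
eef_rot: [3.141, -0.001, 0.058]
contact_force: [-2.8, -0.7, 0.3]
finger_gap: 0.219
grasp_force: 25.0
```

Request:
servo_tool(moves=[[[-1,0,0,0.0005,0],[-1,0,0,0.001,0],[-1,0,0,0.001,0]]])

```text
clock: 8.82
ee_pos: [0.5006, -0.0321, 0.0725]
eef_rot: [3.141, -0.001, 0.058]
contact_force: [-4.3, -1.2, 6.7]
finger_gap: 0.218
grasp_force: 25.0
```

The floor is felt: z stopped at 0.0725 and the force rose about 11 N. I'll let go and retreat straight up.

Request:
servo_tool(moves=[[[0,0,0,0,0],[0,0,0,0,0],[0,0,0,0,0],[0,0,0,0,0],[0,0,0,-0.02,0],[0,0,0,-0.05,0],[0,0,0,-0.09,0],[0,0,0,-0.12,0]]])

```text
clock: 9.48
ee_pos: [0.5008, -0.032, 0.193]
eef_rot: [3.141, -0.002, 0.058]
contact_force: [0.1, 0.2, 0.4]
finger_gap: 0.501
grasp_force: 0.0
```

Request:
servo_tool(moves=[[[0,-0.04,0,-0.02,0],[0,-0.07,0,-0.02,0],[0,-0.07,0,-0.02,0],[0,-0.07,0,-0.02,0],[0,-0.07,0,-0.02,0]]])

```text
clock: 9.9
ee_pos: [0.4309, -0.0361, 0.2105]
eef_rot: [-3.142, -0.001, 0.058]
contact_force: [0.0, 0.2, -0.6]
finger_gap: 0.503
grasp_force: 0.0
```

Run:
```python
from h import *
w=cam('wrist','w3.png');o=env.get_obs();print(o['ee_pos'],o['clock'],o['contact_force'])
a=proj(w,[[.5003,-.0316,.124],[.5003,-.0316,.129]]);print(a)
h=cv2.cvtColor(w['image'],cv2.COLOR_RGB2HSV).astype(int); m=((h[...,2]>170)&(h[...,1]<60)).astype(np.uint8)
u,v=a[0].astype(int);k=np.zeros_like(m);k[max(0,v-30):v+30,u-30:u+30]=1
n,l,st,ce=cv2.connectedComponentsWithStats(m*k);i=1+np.argmax(st[1:,4]);print(ce[i],st[i],toz(w,[ce[i]],.124))
```

```text
[ 0.43099456 -0.03606182  0.21016135] 9.95 [-0.25058546 -0.80726449 -0.28315574]
[[277.13173867 134.32039239]
 [277.12929186 134.5314359 ]]
[276.92117117 134.20045045] [266 123  23  24 444] [[ 0.50038815 -0.0314171   0.124     ]]
```

View pics/w3.png

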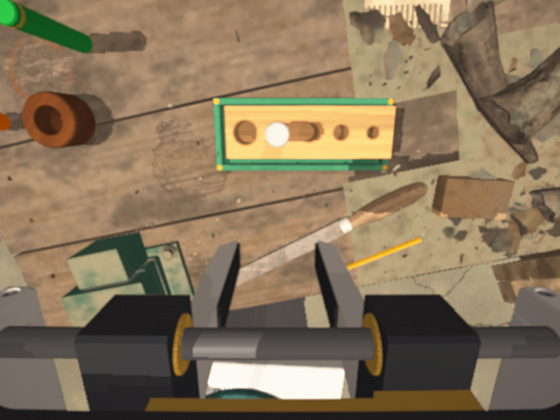

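The pin stands upright in the second-largest hole, with its top at (277,134) where predicted for fully home. The round rest at (58,118) is empty and the gripper is clear of everything.

```bash
python3 -c "
from cell import env
print(env.close_job())"
```

```text
the job is handed in; nothing more can be done
None
```

The 21 mm pin from the round rest is in the 21 mm hole, pushed down to the floor and let go. The job was handed in at about 10 s.

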